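Bolt the knife chest shut

TASK

The workshop is over: bolt the two-leaf lid of the craft-knife chest shut. With one fingertip press the spring catch (the long press bar beside the bolt) right down and keep it down the whole way while the other fingertip pushes the bolt by its upright thumb plate fully home into the keeper, then let go so that the catch springs back up and locks the bolt. Push only, pick nothing up, and leave the things on the chest where they are.

Things in the scene. Friction and masses are not known exactly. Their poses are not given: they have to be found in the camera images.
- chest: Low plywood tool chest screwed to the bench, 230 mm (its x) by 340 mm (its y), lid top 80 mm above the bench; two lid leaves meet at its y = 0. Origin: centre of the underside. z up; the bolt slides along its +y, from the one leaf (y below 0) into the keeper, a small metal arch 26 mm high above the lid on the other leaf (y 9 to 27 mm). All bolt hardware is plain metal on top of the lid.
- catch_top (a point): Middle of the top face of the spring catch: a flat steel press bar 30 mm wide (chest x) and 90 mm long (chest y), with nothing above it. It lies beside the bolt, at chest x = -50, y = -85 mm, its top 36 mm above the lid when up, 26 mm when fully pressed. It moves only straight down, and springs back up by itself.
- catch (a joint): How far the catch is pressed, m: 0 up, 0.010 fully down at its stop. Spring force about 2.5 N at the top to 4.5 N at the bottom. A pawl on it stands between lugs on the bolt and blocks the bolt (also at a halfway notch, and at both ends) unless the catch is pressed more than 6 mm; count on 7 mm or more. If let up halfway, it drops in a notch or rides under a lug at 6 mm.
- thumb_plate (a point): Middle of the top edge of the bolt's upright thumb plate: 28 mm wide (chest x), 8 mm thick (chest y), at chest x = 0, rising from the bolt bar (bar top 20 mm above the lid) to 52 mm above the lid. So it stands 50 mm beside the centre line of the catch, and moves with the bolt. Pushed on its face towards chest -y, the bolt goes home (chest +y). Behind it, over the bar, a strap is 22.5 mm high above the lid; nothing else is in the way at the height of the pressed catch.
- bolt (a joint): How far the bolt is slid along chest +y, m: 0 fully drawn back, 0.040 fully home at its stop. Starts between 0 and 0.006. Drags with 1 to 3 N and stays where it is left; until the catch is down it has at most 7 mm of free play.
- marker: Bystander: marker pen 136 mm long, 13 mm thick, lying on the lid leaf with the bolt, along its far edge (chest x about 80 mm). Origin: centre of its underside; x along it.
- model_house: Bystander: small card model house, 56 x 84 mm, 68 mm high, standing on the lid leaf with the keeper. Origin: centre of the underside.
- glue_bottle: Bystander: small white bottle 38 mm in diameter, 80 mm high, standing on the lid leaf with the keeper. Origin: centre of the underside.
- figure: Bystander: round-bodied toy figure with a pointed cap, 46 mm in diameter, 70 mm high, standing on the lid leaf with the keeper. Origin: centre of the underside.

How it is judged:
On the way, in this order (a step that is already met when the one before it is completed fails the run):
1. a fingertip holds the catch down while the bolt is still drawn back (value of joint catch above 0.0065 m and contact force between the fingers and catch above 0.5 N and value of joint bolt below 0.01 m), for 0.05 s.
2. the bolt is pushed home by a fingertip while the catch is still held down (value of joint bolt above 0.036 m and value of joint catch above 0.0065 m and contact force between the fingers and catch above 0.5 N), for 0.05 s.
At the end, for the whole second after the job is handed in: The bolt is home (joint above 37 of 40 mm) and at rest, the catch has sprung back up (pressed less than 2 mm), and every bystander is within 20 mm of where it was (value of joint bolt above 0.037 m and value of joint catch below 0.002 m and linear speed of bolt below 0.01 m/s and distance of each of marker, model_house, glue_bottle, figure from where it was at the start of the episode below 0.02 m); the robot touches nothing.
It fails at once if the catch was let up while the bolt was between its ends (value of joint bolt between 0.012 and 0.033 m and value of joint catch below 0.0064 m).
It fails at once if the marker was lifted, carried or pushed away (distance of marker from where it was at the start of the episode above 0.02 m).
It fails at once if the model house was lifted, carried or pushed away (distance of model_house from where it was at the start of the episode above 0.02 m).
It fails at once if the glue bottle was lifted, carried or pushed away (distance of glue_bottle from where it was at the start of the episode above 0.02 m).
It fails at once if the figure was lifted, carried or pushed away (distance of figure from where it was at the start of the episode above 0.02 m).
It also fails if it takes over 32 s, if anything falls off the work surface, if the arm or the gripper's body presses on something with over 40 N, if the wrist force passes 120 N, or if a joint passes its speed limit or range.

ROBOT

A 6-joint arm with a two-finger parallel gripper is mounted at the origin on the work surface. World frame = base frame: x ahead of the robot, y to its left, z up, the work surface at z = 0. Lengths are in m, angles in rad, forces in N, time in s.
With the tool pointing down it reaches from about 0.2 to 0.875 m from the base axis. Payload 3.4 kg.
Tool frame: the origin (TCP) lies between the finger pads; the fingertips stand 25 mm ahead of it and the grasp point (between the pads) lies 6 mm ahead of it (r.nose_length is the z of the fingertips in the tool frame, in m); z points along the fingers, y is the line along which they close (so a half turn about z gives the same grasp; the last joint's range is limited). The gripper opens to 94 mm and grips with 3 to 60 N. Pads are 16 mm wide; open, the fingers measure 119 mm over their backs; the gripper's body (75 mm by 177 mm) begins 78 mm behind the grasp point.
Start: joints at [-0.121, 0.276, 1.505, -0, 1.361, -0.121], TCP at [0.575, -0, 0.205] pointing down, gripper open.
Joint ranges: [-2.89, 2.89], [-0.75, 2.08], [0.22, 2.7], [-1.18, 4.32], [0.11, 2.71], [-2.7, 2.7]. Speed limits (rad/s): [2.57, 2.57, 3.14, 3.14, 3.14, 3.14].

INTERFACE

Orientations are given as a unit quaternion [w, x, y, z].
In Python, from plant import r, gripper_to, inverse_kinematics, vision, models, telemetry gives the robot as it stands. Calls block until the motion is done:
- r.move_to(position, orientation): joint-space move of the TCP to a pose.
- r.move_l(position, rot=None, vel=0.15, guard=None): straight line of the TCP; rot=None keeps the orientation; vel is the mean speed in m/s. With guard (N) it stops when the force on the tool has changed by that much, and returns True; else False.
- r.movej(angles): joint-space move.
- gripper_to(opening, f_grip=None): finger opening in m; f_grip is the grip in N (None keeps the last); returns when the fingers have stopped.
- r.hold(seconds).
- inverse_kinematics(position, orientation): joint angles nearest the present ones, or None.
- vision.snapshot(name): name is "scene" or "side" or "wrist"; returns the picture (384x512x3 uint8, red, green, blue); there is no depth.
- vision.get_calibration(name): a dict with "fx", "fy", "cx", "cy" (pixels), "position" and "orientation" of the camera in the world. Camera axes: x right, y down, z forward; pixel columns grow to the right and rows downward; lengths in m; the calibration is good to about 2 mm. The wrist camera is an equidistant fisheye: a pixel r from the principal point sees the ray r / f radians off the axis. A picture is of the moment at which its call begins: read the wrist's pose just before it. get_calibration takes no time and is no camera call; for the wrist camera it gives the pose at the moment of the call.
A pose or a line that the arm cannot do raises r.PlanningError and nothing moves.
- r.sign_off(): hands the job in; it is judged then, once.
Trained networks look in the newest picture that a camera, given by its name, has taken for a name from the list of things; names that differ only in an ending like _2 or _b are one class to them, and where a whole thing is asked for, a point or a joint stands for the part that bears it (a point fixed in the world has none). Each returns a list of dicts, best first, with "score" (0 to 1); they miss things now and then, are a little off and sometimes report something else, mostly with a low value. They report only what shows in the picture. A call takes as long as a camera call.
- models.boxes_of(thing, camera): "at" ([x, y, z] in m, in world coordinates, good to about 4 mm: the middle of the surface that is visible of it).
- models.regions_of(thing, camera): "pixels" (384x512 bool, what is visible of it).
- models.mark_of(thing, camera): "at" ([x, y, z] in m, in world coordinates, good to about 4 mm: a listed point, or the origin of a listed thing).
Readings, each from a call of its own:
- telemetry.current_t(): time.
- telemetry.current_joints(): joint angles.
- telemetry.current_dq(): joint speeds.
- telemetry.current_joint_efforts(): joint torques, N m.
- telemetry.current_ee_pos(): TCP position.
- telemetry.current_tool_rot(): TCP orientation.
- telemetry.current_wrist_force(): force on the tool from outside, world axes, zero at the start.
- telemetry.current_torque(): the same for the moment, N m.
- telemetry.current_opening(): finger opening in m.
- telemetry.current_finger_force(): force on a finger pad.
Only numpy, scipy, OpenCV 4.12 (cv2) and the standard library are available. Lean on these libraries where they do the work, as an engineer would, in place of code of your own. Each camera call takes 0.05 s, during which the arm holds its last target. There are 200 camera calls.

## Working session

There is one attempt and no reset: what is moved stays moved. The work goes in short steps, each a Python script; the robot and the scene stay as the last script left them, time stands still between calls to the robot, and variables do not carry over. Pictures are saved under pics/ and viewed, at most 13 in all, crops included, and the job is handed in when it is done.

```bash
mkdir -p pics
python3 - <<'E'
from plant import r, vision, models, telemetry
import cv2, numpy as np
for c in ["scene","side","wrist"]:
    im=vision.snapshot(c); cv2.imwrite(f"pics/{c}0.png",im[:,:,::-1])
    k=vision.get_calibration(c); print(c,{a:np.round(v,3).tolist() for a,v in k.items()})
    for t in ["catch_top","thumb_plate","chest","marker","model_house","glue_bottle","figure"]:
        print(t,[(np.round(d["at"],4).tolist(),round(d["score"],2)) for d in models.mark_of(t,c)[:2]])
print(telemetry.current_t(),telemetry.current_tool_rot(),r.nose_length)
E
```

```text
scene {'fx': 467.873, 'fy': 467.873, 'cx': 256.667, 'cy': 184.297, 'position': [1.051, -0.08, 0.72], 'orientation': [-0.276, 0.785, 0.521, -0.191]}
catch_top [([0.5408, -0.1215, 0.119], 0.85)]
thumb_plate [([0.5948, -0.1081, 0.1322], 0.95)]
chest [([0.573, -0.0247, 0.0013], 0.59)]
marker [([0.6653, -0.0912, 0.0795], 0.97)]
model_house [([0.6065, 0.1022, 0.0784], 0.56)]
glue_bottle [([0.5442, 0.0599, 0.0813], 0.57)]
figure [([0.4663, 0.063, 0.0813], 0.55), ([0.5715, -0.0257, -0.0026], 0.52)]
side {'fx': 368.065, 'fy': 368.065, 'cx': 254.961, 'cy': 197.481, 'position': [0.322, -0.325, 0.517], 'orientation': [-0.414, 0.875, -0.223, 0.118]}
catch_top [([0.5463, -0.1227, 0.1163], 0.76)]
thumb_plate [([0.5944, -0.112, 0.1343], 0.74)]
chest [([0.5724, -0.0237, 0.0019], 0.67)]
marker [([0.661, -0.0916, 0.0777], 0.9)]
model_house [([0.6063, 0.101, 0.0819], 0.97)]
glue_bottle [([0.5441, 0.0643, 0.0781], 0.82), ([0.5432, -0.1224, 0.1157], 0.32)]
figure [([0.5705, -0.0244, 0.0025], 0.32)]
wrist {'fx': 297.319, 'fy': 297.319, 'cx': 255.485, 'cy': 191.349, 'position': [0.574, 0.076, 0.385], 'orientation': [0.133, 0.991, 0.0, -0.0]}
catch_top [([0.5459, -0.122, 0.118], 0.76)]
thumb_plate [([0.5942, -0.1137, 0.132], 0.57)]
chest [([0.5689, -0.0285, -0.0001], 0.75)]
marker [([0.6651, -0.09, 0.0817], 0.77)]
model_house [([0.6091, 0.1035, 0.0833], 0.91)]
glue_bottle [([0.542, 0.0602, 0.0776], 0.69)]
figure [([0.6661, -0.0869, 0.0781], 0.67), ([0.4677, 0.0626, 0.076], 0.66)]
1.2 [3.74886797e-05 7.07115877e-01 7.07097684e-01 2.30265251e-05] 0.025
```

View pics/scene0.png

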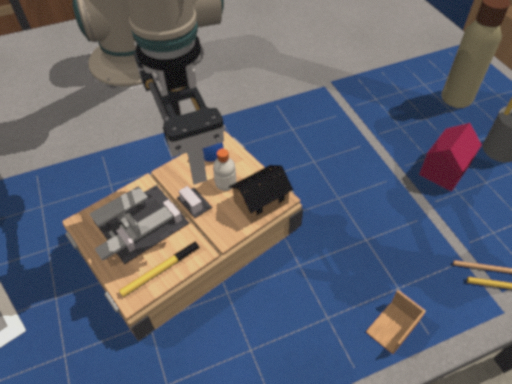

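View pics/wrist0.png

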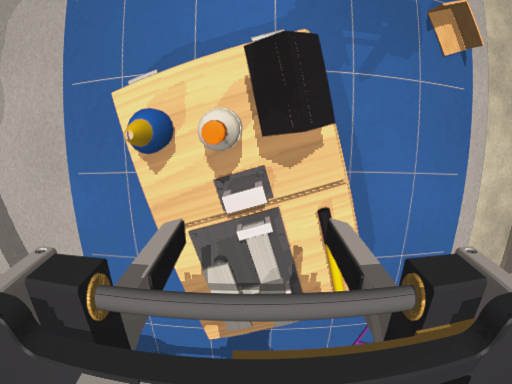

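View pics/side0.png

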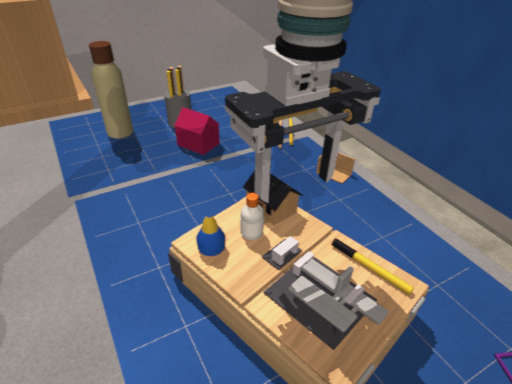

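The bolt hardware shows at about (140,220) in the scene picture, (250,260) in the wrist picture and (320,290) in the side picture. The marker is to its right, and the house, bottle and figure are on the keeper leaf. The network marks agree with all three pictures, and the chest yaw comes out at about +15°. I'll move above the hardware, look again and fit the pose.

```bash
cat > h.py <<'E'
from plant import r, gripper_to, vision, models, telemetry
import cv2, numpy as np
from scipy.spatial.transform import Rotation as R
def quat(yaw):
    q=(R.from_euler('z',yaw)*R.from_quat([.70710678,.70710678,0,0])).as_quat()
    return np.array([q[3],q[0],q[1],q[2]])
def world(o,yaw,p): # chest xy -> world xy
    return o+R.from_euler('z',yaw).as_matrix()[:2,:2]@np.array(p)
E
python3 - <<'E'
from h import *
o,yaw=np.array([.571,-.0255]),np.radians(15)
r.move_to([*world(o,yaw,[-.025,-.108]),.25],quat(yaw))
gripper_to(.040)
for c in ["wrist","side","scene"]:
    im=vision.snapshot(c); cv2.imwrite(f"pics/{c}1.png",im[:,:,::-1])
    for t in ["catch_top","thumb_plate","chest"]:
        print(c,t,[(np.round(d["at"],4).tolist(),round(d["score"],2)) for d in models.mark_of(t,c)[:1]])
# chest yaw from its lid outline (scene + side, wrist): mask pixels to plane z=.08
for c in ["side","scene"]:
    k=vision.get_calibration(c); q=k["orientation"]; M=R.from_quat([q[1],q[2],q[3],q[0]]).as_matrix()
    m=models.regions_of("thumb_plate",c)
    if m:
        v,u=np.nonzero(m[0]["pixels"]); print(c,"plate px",u.min(),u.max(),v.min(),v.max(),m[0]["score"])
print(telemetry.current_t(),telemetry.current_ee_pos(),telemetry.current_opening())
im=cv2.imread("pics/side1.png"); cv2.imwrite("pics/side1c.png",cv2.resize(im[180:384,170:440],None,fx=2.9,fy=2.9,interpolation=cv2.INTER_CUBIC))
E
```

```text
wrist catch_top [([0.5482, -0.122, 0.1175], 0.79)]
wrist thumb_plate [([0.5933, -0.1132, 0.1324], 0.71)]
wrist chest [([0.5684, -0.0286, 0.0002], 0.84)]
side catch_top [([0.5452, -0.1205, 0.1161], 0.81)]
side thumb_plate [([0.5948, -0.1119, 0.1342], 0.91)]
side chest [([0.5709, -0.0269, 0.002], 0.64)]
scene catch_top [([0.5413, -0.1196, 0.1172], 0.8)]
scene thumb_plate [([0.5916, -0.1098, 0.131], 0.89)]
scene chest [([0.5708, -0.0258, -0.0027], 0.56)]
side plate px 301 387 259 324 0.71
scene plate px 95 173 207 259 0.74
3.475 [ 0.57479359 -0.13629569  0.24997991] 0.0399448683065648
```

View pics/side1c.png

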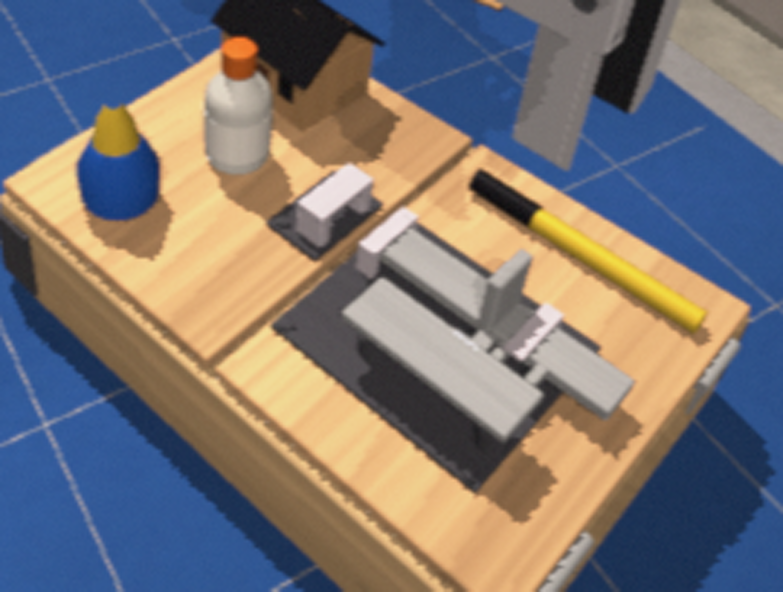

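View pics/wrist1.png

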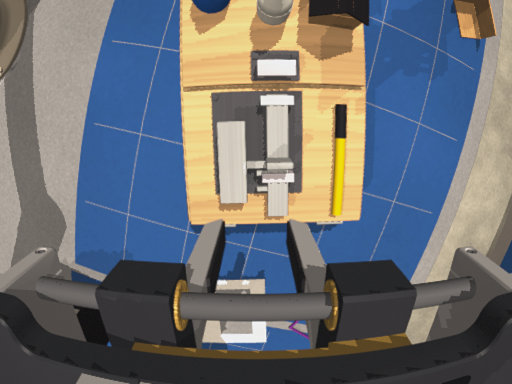

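The fit is consistent: chest origin (0.5707, -0.0264), yaw 15°, and the plate centre at chest y ≈ -88 mm. In the side crop the catch bar (440,350) and the upright plate (510,285) are clear of obstacles. In the wrist view the chest now stands square, which confirms the yaw. Next I'll press the catch.

```bash
cat >> h.py <<'E'
o,yaw=np.array([.5707,-.0264]),np.radians(15)
def st(s):
    f=telemetry.current_wrist_force(); p=telemetry.current_ee_pos(); M=R.from_euler('z',yaw).as_matrix()
    print(s,round(telemetry.current_t(),2),"chest xy mm",np.round(1e3*(M[:2,:2].T@(np.array(p)[:2]-o)),1),"z",round(p[2]*1e3,1),"F chest",np.round(M.T@np.array(f),1))
E
python3 - <<'E'
from h import *
p=world(o,yaw,[-.025,-.106])
r.move_l([*p,.150],quat(yaw)); st("above")
print(r.move_l([*p,.126],vel=.015,guard=8)); st("pressed")
im=vision.snapshot("side"); cv2.imwrite("pics/side2c.png",cv2.resize(im[180:384,170:440,::-1],None,fx=2.9,fy=2.9,interpolation=cv2.INTER_CUBIC))
E
```

```text
above 4.29 chest xy mm [ -24.4 -106.4] z 150.8 F chest [ 0.4 -0.2  0.1]
False
pressed 6.04 chest xy mm [ -25. -106.] z 126.1 F chest [-0.5  0.2 -0.9]
```

View pics/side2c.png

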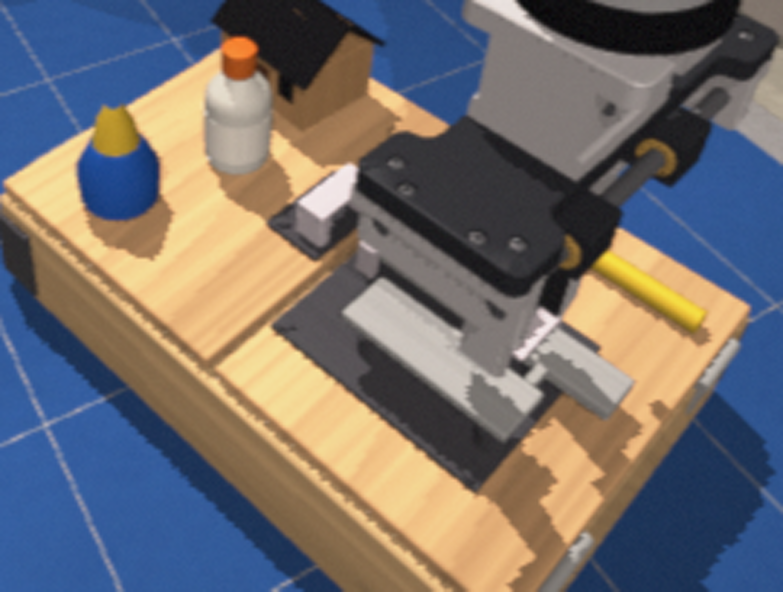

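There is no contact force, although the tip should be below the catch top. The crop shows the finger end (490,375) at the catch's inner edge. I'll project the geometry into the side view before moving.

Run:
```python
from h import *
st("now"); print(telemetry.current_opening(), telemetry.current_tool_rot(), quat(yaw))
def proj(c,P):
    k=vision.get_calibration(c); q=k["orientation"]; M=R.from_quat([q[1],q[2],q[3],q[0]]).as_matrix()
    X=(np.atleast_2d(P)-k["position"])@M
    return np.c_[X[:,0]/X[:,2]*k["fx"]+k["cx"],X[:,1]/X[:,2]*k["fy"]+k["cy"]]
im=vision.snapshot("side")[:,:,::-1]; b=cv2.resize(im[230:330,260:394],None,fx=5.9,fy=5.9,interpolation=cv2.INTER_CUBIC)
def poly(pts,z,col):
    P=[[*world(o,yaw,np.array(p)/1e3),z] for p in pts]
    u=(proj("side",P)-[260,230])*5.9
    cv2.polylines(b,[u.astype(np.int32)],True,col,1)
rect=lambda x0,x1,y0,y1:[(x0,y0),(x1,y0),(x1,y1),(x0,y1)]
poly(rect(-65,-35,-130,-40),.116,(0,255,0))      # catch up
poly(rect(-57.5,-45,-114,-98),.101,(0,0,255))    # catch finger
poly(rect(-5,7.5,-114,-98),.101,(255,0,255))
poly(rect(-14,14,-92,-84),.132,(255,255,0))
cv2.imwrite("pics/side3.png",b)
```

```text
now 6.09 chest xy mm [ -25. -106.] z 126.1 F chest [ 0.3 -0.3 -0.3]
0.04038299286956609 [7.75505910e-05 6.08767805e-01 7.93348444e-01 1.82233071e-05] [0.         0.60876143 0.79335334 0.        ]
```

View pics/side3.png

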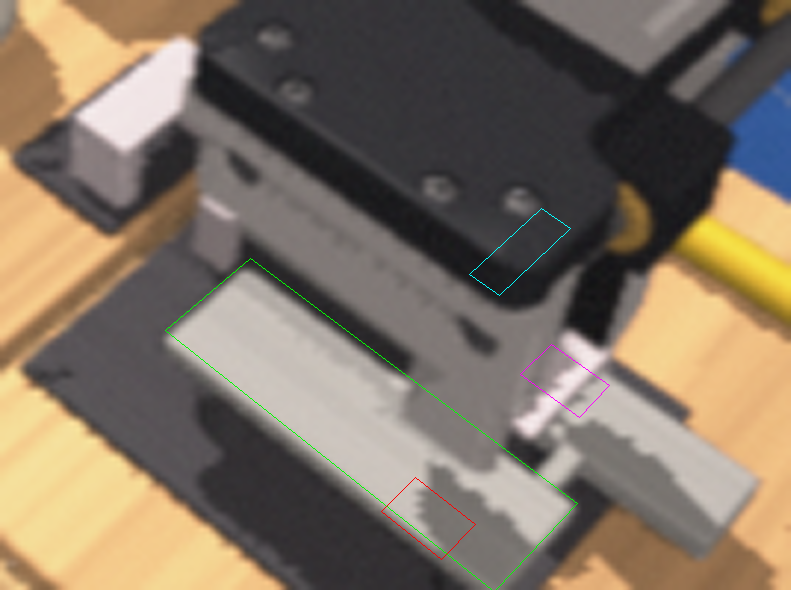

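The catch outline fits well, but the real finger end is about 90 px above the predicted one and in front of the catch. So the tip is hovering over the catch. I'll fit the real tip position from its bottom edge, (405,420)-(495,470) in this crop.

Run:
```python
from h import *
from scipy.optimize import least_squares
k=vision.get_calibration("side"); q=k["orientation"]; M=R.from_quat([q[1],q[2],q[3],q[0]]).as_matrix()
def proj(P):
    X=(np.array(P)-k["position"])@M
    return np.c_[X[:,0]/X[:,2]*k["fx"]+k["cx"],X[:,1]/X[:,2]*k["fy"]+k["cy"]]
obs=np.array([[405,420],[495,470]])/5.9+[260,230]
def f(v,x=None):
    x,y,z=v
    return (proj([[*world(o,yaw,[x,y+.008]),z],[*world(o,yaw,[x,y-.008]),z]])-obs).ravel()
s=least_squares(f,[-.05,-.106,.11],x_scale=.01); print(s.x,s.fun)
for x in (-.045,-.0515,-.0575):
    s=least_squares(lambda v:f([x,*v]),[-.106,.11],x_scale=.01); print(x,s.x,s.fun)
```

```text
[-0.11239545 -0.13338152  0.21758444] [ 0.77051426 -1.0105255  -0.75148886  0.9855738 ]
-0.045 [-0.10367628  0.11933756] [ 2.52802384  0.27216986 -2.38924461 -0.32167292]
-0.0515 [-0.10654341  0.1288155 ] [ 2.39867339  0.1764159  -2.26598733 -0.22478726]
-0.0575 [-0.10918967  0.137564  ] [ 2.27332419  0.08383311 -2.14696345 -0.13100339]
```

Run:
```python
from h import *
p=world(o,yaw,[-.025,-.106])
for z in (.122,.118,.114,.110):
    g=r.move_l([*p,z],vel=.012,guard=2.5); st(g)
    if g: break
im=vision.snapshot("side"); cv2.imwrite("pics/side4.png",cv2.resize(im[220:340,250:410,::-1],None,fx=4.9,fy=4.9,interpolation=cv2.INTER_CUBIC))
```

```text
False 6.62 chest xy mm [ -25.1 -105.9] z 121.9 F chest [-0.3 -0.  -0.6]
False 7.11 chest xy mm [ -25. -106.] z 117.9 F chest [ 0.1 -0.7  0.3]
True 7.49 chest xy mm [ -24.8 -106.2] z 114.1 F chest [0.2 1.  3.2]
```

View pics/side4.png

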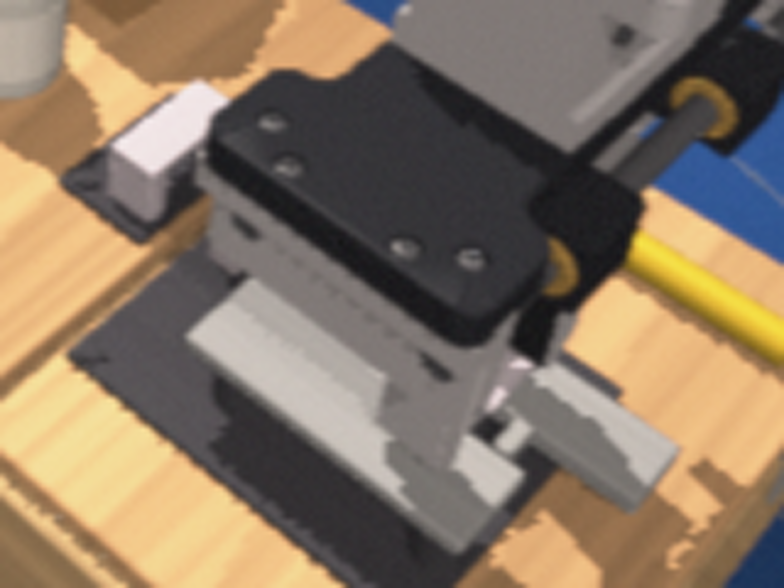

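Contact came at TCP z ≈ 114 mm with about 3 N up, which is the catch's spring preload. The picture shows the finger standing on the catch. So the tips are effectively at the TCP height, and the full stop should come about 10 mm lower.

Run:
```python
from h import *
p=world(o,yaw,[-.025,-.106])
for z in (.112,.109,.1065,.105,.104,.103,.102,.101,.100):
    g=r.move_l([*p,z],vel=.012,guard=8); st(g)
    if g or telemetry.current_wrist_force()[2]>8: break
im=vision.snapshot("side"); cv2.imwrite("pics/side5.png",cv2.resize(im[220:340,250:410,::-1],None,fx=4.9,fy=4.9,interpolation=cv2.INTER_CUBIC))
```

```text
False 7.83 chest xy mm [ -24.8 -106.1] z 112.1 F chest [0.8 0.3 2.3]
False 8.23 chest xy mm [ -24.8 -106.1] z 109.0 F chest [ 0.3 -1.2  4.4]
False 8.59 chest xy mm [ -24.8 -106.2] z 106.6 F chest [ 1.2 -1.2  4.5]
True 8.8 chest xy mm [ -24.7 -106.2] z 106.0 F chest [0.4 0.5 4.5]
```

View pics/side5.png

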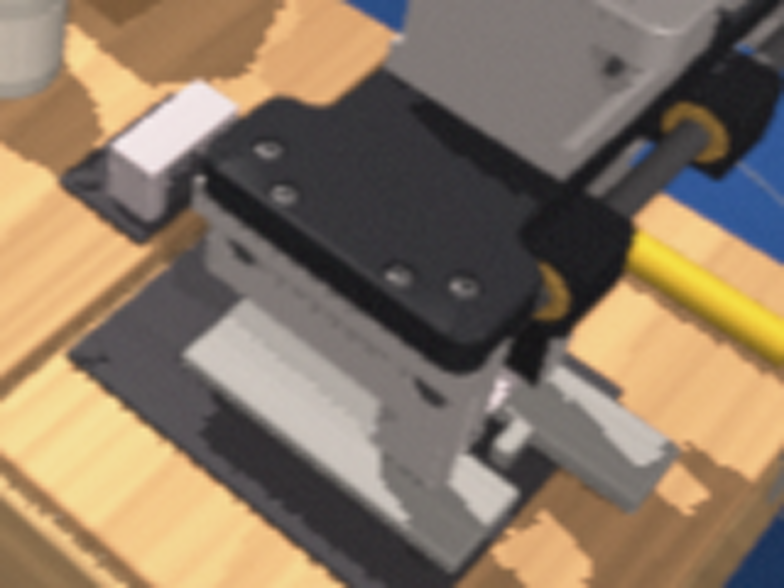

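Contact was at about 115 mm and the hard stop at 106 mm. The force is now at the 4.5 N bottom value, so the catch is fully down. Next I'll push along chest +y at this height.

Run:
```python
from h import *
y=-.106
while y<-.0525:
    y+=.005 if y<-.071 else .0025
    g=r.move_l([*world(o,yaw,[-.025,y]),.1058],vel=.02,guard=15); st((round(y*1e3,1),g))
    if telemetry.current_ee_pos()[2]>.1075: print("HIGH"); break
    if g or abs(telemetry.current_wrist_force()[1])>12: break
im=vision.snapshot("side"); cv2.imwrite("pics/side6.png",cv2.resize(im[200:350,230:430,::-1],None,fx=3.9,fy=3.9,interpolation=cv2.INTER_CUBIC))
```

```text
(-101.0, False) 9.29 chest xy mm [ -24.9 -101.5] z 106.1 F chest [-0.2 -3.7  5.3]
(-96.0, False) 9.69 chest xy mm [-24.8 -96.7] z 106.1 F chest [ 0.5 -5.1  5.4]
(-91.0, False) 10.09 chest xy mm [-24.9 -91.7] z 106.1 F chest [ 0.3 -4.   5.9]
(-86.0, False) 10.49 chest xy mm [-25.1 -86.7] z 106.1 F chest [-0.5 -4.2  5.9]
(-81.0, False) 10.89 chest xy mm [-25.2 -81.6] z 106.0 F chest [-0.9 -4.3  5.5]
(-76.0, False) 11.29 chest xy mm [-25.2 -76.5] z 106.0 F chest [-0.7 -3.8  6.2]
(-71.0, False) 11.69 chest xy mm [-25.3 -71.6] z 106.0 F chest [ 0.1 -4.   5.9]
(-68.5, False) 11.97 chest xy mm [-25.3 -69.1] z 106.0 F chest [-0.2 -4.4  5.7]
(-66.0, False) 12.24 chest xy mm [-25.3 -66.7] z 106.0 F chest [-0.2 -3.9  5.6]
(-63.5, False) 12.52 chest xy mm [-25.3 -64.2] z 106.0 F chest [-0.9 -4.   6.4]
(-61.0, False) 12.79 chest xy mm [-25.3 -62.3] z 106.0 F chest [-1.5 -7.2  6. ]
(-58.5, False) 13.07 chest xy mm [-25.3 -62.2] z 106.1 F chest [ -2.1 -11.2   3.8]
(-56.0, False) 13.34 chest xy mm [-25.3 -62.1] z 106.1 F chest [ -1.6 -15.8   2.4]
```

View pics/side6.png

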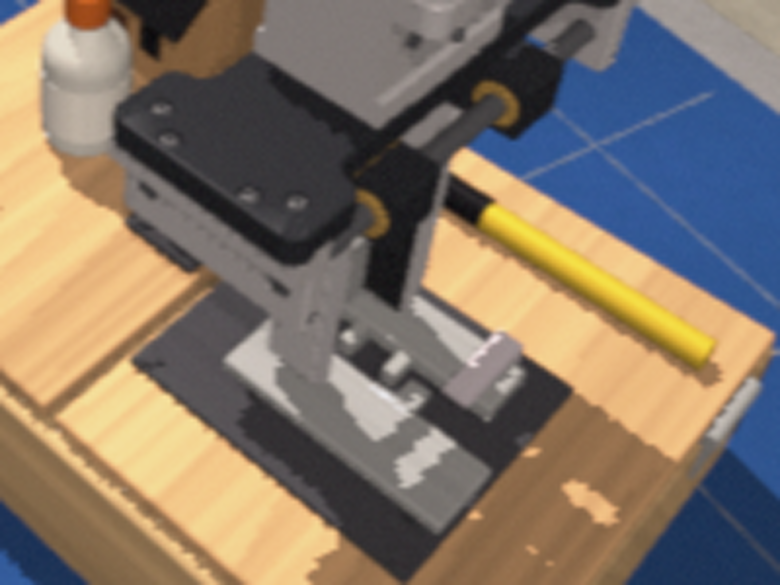

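The bolt ran into its end stop at y = -62.2 mm, 40 mm after contact, and the force rose to 16 N with the catch still down (z 106). I'll ease the push, lift straight up and check.

Run:
```python
from h import *
r.hold(.15)
r.move_l([*world(o,yaw,[-.025,-.0615]),.1058],vel=.02); st("eased")
p=world(o,yaw,[-.025,-.0620])
r.move_l([*p,.125],vel=.03); st("up")
r.move_l([*world(o,yaw,[-.025,-.07]),.26],vel=.1); st("clear")
im=vision.snapshot("side"); cv2.imwrite("pics/side7.png",cv2.resize(im[180:384,170:440,::-1],None,fx=2.9,fy=2.9,interpolation=cv2.INTER_CUBIC))
vision.snapshot("scene")
M=R.from_euler('z',yaw).as_matrix()[:2,:2]
for c in ("side","scene"):
    for t in ["catch_top","thumb_plate","marker","model_house","glue_bottle","figure"]:
        for d in models.mark_of(t,c)[:1]: print(c,t,np.round(d["at"],4),"chest",np.round(1e3*M.T@(np.array(d["at"])[:2]-o),1),round(d["score"],2))
```

```text
eased 13.97 chest xy mm [-25.3 -62.3] z 106.0 F chest [-0.5 -5.2  5.8]
up 14.76 chest xy mm [-26.1 -62.2] z 123.5 F chest [ 0.4 -4.7 -1.6]
clear 16.26 chest xy mm [-25.4 -69.7] z 259.3 F chest [-0.2  0.4  0.5]
side catch_top [ 0.5424 -0.1219  0.1137] chest [-52.1 -84.9] 0.78
side thumb_plate [0.6108 0.1028 0.0827] chest [ 72.2 114.4] 0.75
side marker [ 0.6582 -0.0916  0.082 ] chest [ 67.6 -85.6] 0.57
side model_house [0.6083 0.1027 0.0806] chest [ 69.7 115. ] 0.6
side glue_bottle [0.5454 0.0635 0.0785] chest [-1.2 93.4] 0.57
side figure [0.4678 0.0641 0.0791] chest [-76. 114.] 0.8
scene catch_top [ 0.5408 -0.1203  0.1141] chest [-53.2 -83. ] 0.75
scene thumb_plate [ 0.5831 -0.0725  0.1314] chest [  0.  -47.7] 0.88
scene marker [ 0.6677 -0.0898  0.083 ] chest [ 77.3 -86.3] 0.86
scene model_house [0.6066 0.1032 0.0789] chest [ 68.2 115.9] 0.93
scene glue_bottle [0.5437 0.0643 0.0802] chest [-2.6 94.6] 0.86
scene figure [0.4687 0.0635 0.0841] chest [-75.3 113.2] 0.91
```

View pics/side7.png

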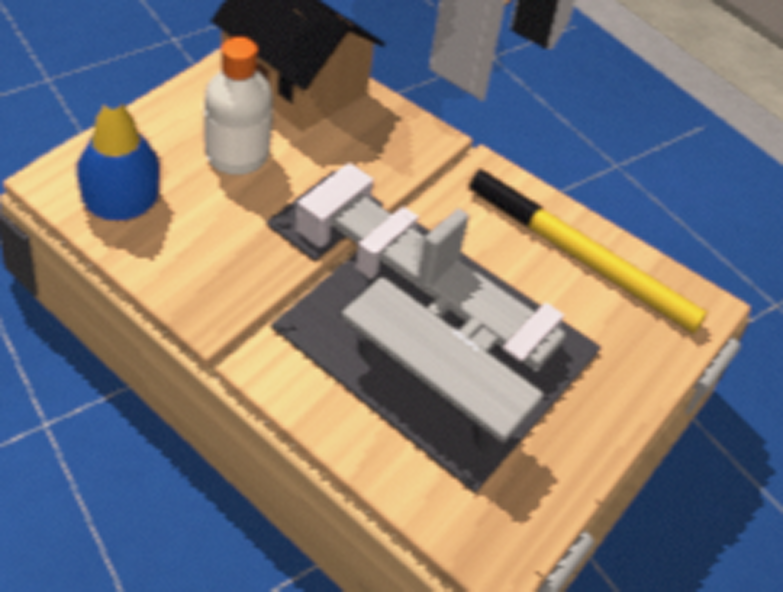

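The bolt is in the keeper (340,210) and the plate is at (445,250), chest y ≈ -48 mm. The catch bar sits at the same pixels as before pressing, so it is up, and the bystanders haven't moved. Handing in.

```bash
python3 -c "
from plant import r
print(r.sign_off())"
```

```text
the job is handed in; nothing more can be done
None
```

The bolt is fully home in the keeper, the catch has sprung back up to lock it, nothing else on the chest moved, and the job is handed in; the hand-in call gave no verdict.

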